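Load the lapping carrier and set the pressure weight

TASK

Load the small lapping plate: pick out the three round stone cores that match in size and stand one upright in each of the three brass pockets of the carrier, right down on the plate. Then set the pressure weight (it has a knob to lift it by) gently on top of the three cores, centred over the plate and lying level. The thinner core and the square block are not part of this batch: leave them where they stand.

Things in the scene. Friction and masses are not known exactly. Their poses are not given: they have to be found in the camera images.
- core1_center (a point): one of three alike round stone cores (plain cylinders 34 mm in diameter, 32 mm tall, about 75 g) standing upright on the cork mat (6 mm thick) at the start; this point is its centre, 16 mm above its underside; z runs up its axis. Any core may go into any pocket. A fixed steel post, 20 mm thick and 182 mm tall, rises from the bench just right of the lapping plate: carry well above or clear of it.
- core2_center (a point): one of three alike round stone cores (plain cylinders 34 mm in diameter, 32 mm tall, about 75 g) standing upright on the cork mat (6 mm thick) at the start; this point is its centre, 16 mm above its underside; z runs up its axis. Any core may go into any pocket. A fixed steel post, 20 mm thick and 182 mm tall, rises from the bench just right of the lapping plate: carry well above or clear of it.
- core3_center (a point): one of three alike round stone cores (plain cylinders 34 mm in diameter, 32 mm tall, about 75 g) standing upright on the cork mat (6 mm thick) at the start; this point is its centre, 16 mm above its underside; z runs up its axis. Any core may go into any pocket. A fixed steel post, 20 mm thick and 182 mm tall, rises from the bench just right of the lapping plate: carry well above or clear of it.
- thin_core_center (a point): an odd stone core, thinner: upright cylinder 22 mm in diameter, 32 mm tall, same stone; not of the batch. This point is its centre, 16 mm above its underside.
- square_block_center (a point): a square sawn stone block, 30 x 30 mm and 32 mm tall, same stone; not of the batch. This point is its centre, 16 mm above its underside; x and y lie along its sides.
- pocket1 (a point): one of three round pockets on the fixed lapping plate: brass collar 44 mm inside, 54 outside, 9 high. This point: middle of its floor, on the iron plate, 40 mm above the bench. The pockets stand 120 degrees apart, each 38 mm from the plate's middle (the mean of the three points). The steel ring round them, 148 mm across, is 50 mm above the bench, the yoke 54; the pan is 196 mm across. Nothing on it moves.
- pocket2 (a point): one of three round pockets on the fixed lapping plate: brass collar 44 mm inside, 54 outside, 9 high. This point: middle of its floor, on the iron plate, 40 mm above the bench. The pockets stand 120 degrees apart, each 38 mm from the plate's middle (the mean of the three points). The steel ring round them, 148 mm across, is 50 mm above the bench, the yoke 54; the pan is 196 mm across. Nothing on it moves.
- pocket3 (a point): one of three round pockets on the fixed lapping plate: brass collar 44 mm inside, 54 outside, 9 high. This point: middle of its floor, on the iron plate, 40 mm above the bench. The pockets stand 120 degrees apart, each 38 mm from the plate's middle (the mean of the three points). The steel ring round them, 148 mm across, is 50 mm above the bench, the yoke 54; the pan is 196 mm across. Nothing on it moves.
- weight_knob (a point): pressure weight, 0.55 kg: dark iron disc 104 mm across, 14 mm thick, flat below, with an upright black knob 28 mm in diameter, 27 mm tall, on a thin stem; on the cork mat (6 mm thick) at the start. This point: middle of the knob, 44 mm above the disc's underside, 30 mm above its upper face. z runs up its axis. On three seated cores (tops 72 mm above the bench) the point is 116 mm above the bench.

How it is judged:
By the outcome, as a careful person would: the job done as asked, in the order asked, and still so for the second after the job is handed in, with the robot touching nothing.
It also fails if it takes over 112 s, if anything falls off the work surface, if the arm or the gripper's body presses on something with over 40 N, if the wrist force passes 120 N, or if a joint passes its speed limit or range.

ROBOT

A 7-joint arm with a two-finger parallel gripper is mounted at the origin on a cart in front of the work surface, level with it; the furniture and walls round the work are solid. World frame = base frame: x ahead of the robot, y to its left, z up, the work surface at z = 0. Lengths are in m, angles in rad, forces in N, time in s.
With the tool pointing down it reaches from about 0.425 to 0.925 m from the base axis. Payload 6.8 kg.
Tool frame: the origin (TCP) lies at the very end of the fingers, on their centre line; the grasp point (between the pads) lies bot.grip_point_offset behind it (bot.grip_point_offset is the distance from the TCP to the grasp point, in m); z points along the fingers, y is the line along which they close (so a half turn about z gives the same grasp; the last joint's range is limited). The gripper opens to 85 mm and grips with 20 to 120 N. Pads are 22 mm wide; open, the fingers measure 114 mm over their backs; the gripper's body (76 mm by 85 mm) begins 54 mm behind the grasp point. The pads swing forward as they close: fully open they stand 13 mm farther back than shut.
Start: joints at [-1.445, 0.477, 0.022, 1.555, -0.011, 1.109, -0.083], TCP at [0.156, 0.657, 0.231] pointing down, gripper open.
Joint ranges: [-2.96, 2.96], [-0.34, 2.1], [-1.41, 1.46], [0.24, 2.44], [-1.37, 4.51], [0.17, 1.92], [-2.96, 2.96]. Speed limits (rad/s): [2.39, 2.39, 3.14, 3.14, 3.14, 3.14, 3.14].

INTERFACE

Orientations are given as a unit quaternion [w, x, y, z].
In Python, from station import bot, imaging gives the robot as it stands. The module is installed in compiled form; this text tells all that it offers.
- The arm moves only by the tool carry_out, never from a script. Its argument "targets" is one flat list of numbers, 5 for each row, row after row: the closure in counts, from 0 (fully open) to 255 (shut), then the shift along the world's x, y, z in mm, then the turn about the world's z in degrees. A call has 1 to 20 rows; each row shifts and turns the commanded pose from where the row before left it; what a row does not reach is not made up. A row lasts 1/10 s, in which the tool goes at most 50 mm and 8.59 degrees, less where a joint would pass 70% of its speed; a pose out of reach is approached as far as the arm can. A call is refused whole if a number of a shift passes 50 or a number of a turn 8.59, either way. A call with a gripper value outside its range is refused whole. The fingers move at their own pace and stop on an object; "newtons" is the grip in N (left out, the last holds). Time passes only in rows, so rows that do not move let the fingers close. It gives the time, the measured TCP pose, the force, the opening and the grip force at its end, in the units of the state.
- bot.get_obs(): the state, without advancing time (a new reading comes with each control period).
- imaging.read_camera(name): name is "scene" or "top" or "wrist"; returns a dict with "frame" (480x640x3 uint8, red, green, blue), "fov_y" (degrees; the focal length in pixels is half the picture's height over the tangent of half this angle, whatever the lens; pixels are square), "cx", "cy" (the principal point, pixels), "k1" (the pictures are not rectified: a ray, as slopes to the right and down, at radius r is drawn at 1 + k1 r^2 times it, then the intrinsics apply), "pose" (4x4, takes a point from camera to world coordinates); the wrist camera has in their place "tool_from_camera" (4x4, takes a point from camera to tool coordinates, whose origin is the TCP and whose axes are the flange's). Camera axes: x right, y up, looking along -z (the intrinsics and any distortion apply to the point x, -y, -z); pixel columns grow to the right and rows downward; lengths in m; the calibration is good to about 2 mm. A picture is of the moment at which its call begins: read the wrist's pose just before it. There is no depth.
- bot.hand_in(): hands the job in; it is judged then, once.
The state is a dict: "t": time; "q": joint angles; "joint_vel": joint speeds; "joint_torque": joint torques, N m; "eef_pos": TCP position; "tool_rot": TCP orientation; "contact_force": force on the tool from outside, world axes, zero at the start; "torque": the same for the moment, N m; "gripper_width": opening from 0.0 (shut) to 1.0 (fully open); "grasp_force": force on a finger pad.
Only numpy, scipy, OpenCV 4.12 (cv2) and the standard library are available. Lean on these libraries where they do the work, as an engineer would, in place of code of your own. Each camera call takes 0.05 s, during which the arm holds its last target. There are 200 camera calls.

## Working session

There is one attempt and no reset: what is moved stays moved. The work goes in short steps, Python scripts to look and compute and a tool call to move; the robot and the scene stay as the last step left them, time stands still between calls to the robot, and variables do not carry over. Pictures are saved under pics/ and viewed, at most 20 in all, crops included, and the job is handed in when it is done.

Besides the shell and the picture viewer there is one more tool, called after "Call:" by a JSON object that holds its "method" and its "body", one argument or row to a line. carry_out: Moves the arm, as the interface text tells. Its arguments: {"type":"object","properties":{"targets":{"type":"array","items":{"type":"number"}},"newtons":{"type":"number"}},"required":["targets"]}

```bash
mkdir -p pics
cat > h.py <<'E'
import numpy as np, cv2
from station import bot, imaging
from scipy.spatial.transform import Rotation as R
def snap(name,fn):
    o=bot.get_obs(); c=imaging.read_camera(name)
    cv2.imwrite('pics/'+fn,c['frame'][:,:,::-1])
    f=240/np.tan(np.radians(c['fov_y'])/2)
    if name=='wrist':
        q=o['tool_rot']; T=np.eye(4); T[:3,:3]=R.from_quat([q[1],q[2],q[3],q[0]]).as_matrix(); T[:3,3]=o['eef_pos']
        P=T@c['tool_from_camera']
    else: P=np.array(c['pose'])
    np.savez('pics/'+fn[:-4]+'.npz',f=f,cx=c['cx'],cy=c['cy'],k1=c['k1'],P=P)
    return o
def ray(fn,u,v):
    d=np.load('pics/'+fn+'.npz'); K=np.array([[d['f'],0,d['cx']],[0,d['f'],d['cy']],[0,0,1.]])
    p=cv2.undistortPoints(np.array([[[u,v]]],float),K,np.array([float(d['k1']),0,0,0,0])) 
    p=p[0,0]
    # distortion is 1+k1 r^2 on undistorted slopes -> same as OpenCV
    P=d['P']; r=P[:3,:3]@np.array([p[0],-p[1],-1]); return P[:3,3],r
def at(fn,u,v,z):
    o,r=ray(fn,u,v); return o+r*(z-o[2])/r[2]
def proj(fn,X):
    d=np.load('pics/'+fn+'.npz'); P=d['P']; X=np.atleast_2d(X)
    c=(X-P[:3,3])@P[:3,:3]; s=np.c_[c[:,0],-c[:,1]]/-c[:,2:3]; s=s*(1+d['k1']*(s**2).sum(1,keepdims=True))
    return s*d['f']+[d['cx'],d['cy']]
E
python3 -c "
from h import *
o=snap('top','top.png');snap('scene','scene.png')
print(o,bot.grip_point_offset)
for n in('top','scene'):
  d=np.load(f'pics/{n}.npz');print(n,{k:np.round(d[k],3).tolist() for k in d})"
```

```text
{'t': 0.0, 'q': array([-1.44505576,  0.47781621,  0.02237474,  1.55648228, -0.01148285,
        1.1092801 , -0.08312294]), 'joint_vel': array([ 1.27983665e-05,  1.85234204e-03, -4.59405933e-04, -1.39353130e-03,
        5.19956175e-04,  2.49781298e-03, -4.85642640e-05]), 'joint_torque': array([ 8.26536348e-05, -5.96450329e+01,  1.60799358e+00, -2.81199592e+01,
        1.24835011e-02,  9.56367032e-03,  4.13978611e-06]), 'eef_pos': array([0.15630999, 0.65603299, 0.23030258]), 'tool_rot': array([-2.32920466e-05,  1.16666494e-01,  9.93170714e-01, -9.28377543e-04]), 'contact_force': array([ 0.82736444, -0.18499181, -0.54394341]), 'torque': array([ 0.01606187, -0.04270586, -0.01651534]), 'grasp_force': 0.0, 'gripper_width': 1.0023578331680947} 0.0187
top {'f': 537.761, 'cx': 316.174, 'cy': 232.861, 'k1': 0.022, 'P': [[0.028, 0.989, -0.147, 0.337], [-1.0, 0.027, -0.008, -0.002], [-0.004, 0.148, 0.989, 1.359], [0.0, 0.0, 0.0, 1.0]]}
scene {'f': 623.941, 'cx': 315.34, 'cy': 235.23, 'k1': -0.164, 'P': [[0.553, 0.474, -0.685, -0.29], [-0.833, 0.315, -0.455, -0.573], [0.0, 0.822, 0.569, 0.76], [0.0, 0.0, 0.0, 1.0]]}
```

View pics/top.png

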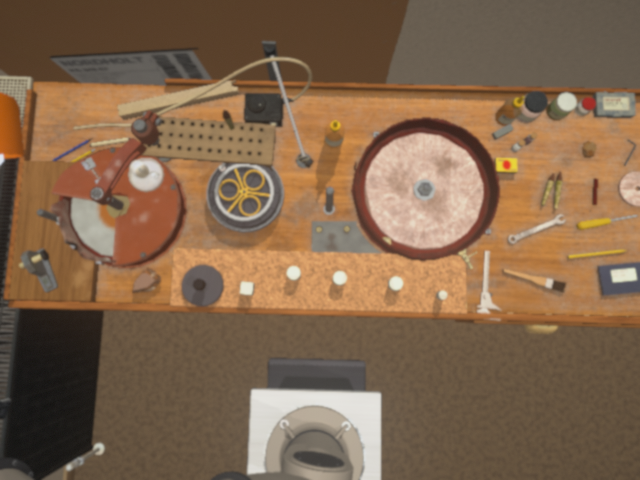

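View pics/scene.png

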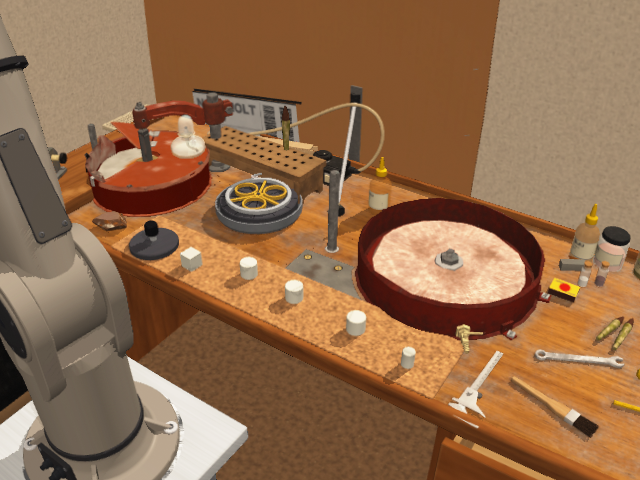

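The top view shows the weight at (202,285), the square block at (246,288), the cores at (293,273), (339,279) and (396,284), and the thin core at (442,295). The plate is at about (244,192) and the post at about (329,200). I'll enlarge the plate and the mat.

```bash
python3 -c "
from h import *
i=cv2.imread('pics/top.png')
a=cv2.resize(i[150:240,195:345],None,fx=5,fy=5,interpolation=3)
cv2.imwrite('pics/c1.png',a)
b=cv2.resize(i[255:310,170:330],None,fx=5,fy=5,interpolation=3);c=cv2.resize(i[255:310,310:470],None,fx=5,fy=5,interpolation=3)
cv2.imwrite('pics/c2.png',np.vstack([b,c]))
s=cv2.imread('pics/scene.png')
cv2.imwrite('pics/c3.png',cv2.resize(s[165:245,200:350],None,fx=5,fy=5,interpolation=3))
"
```

```text
(no output)
```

View pics/c1.png

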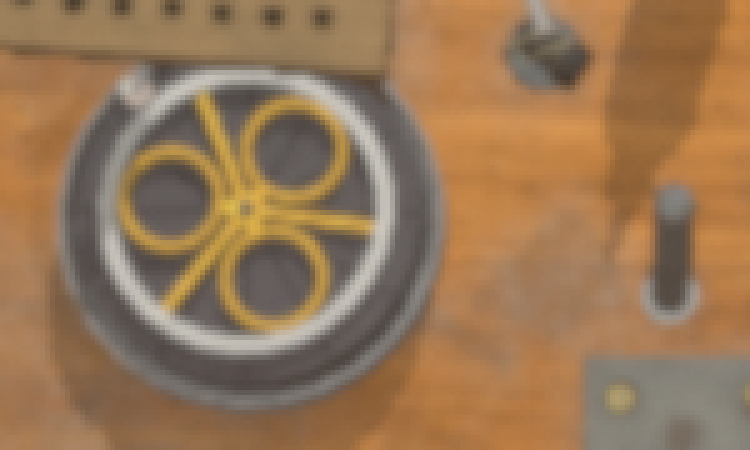

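View pics/c2.png

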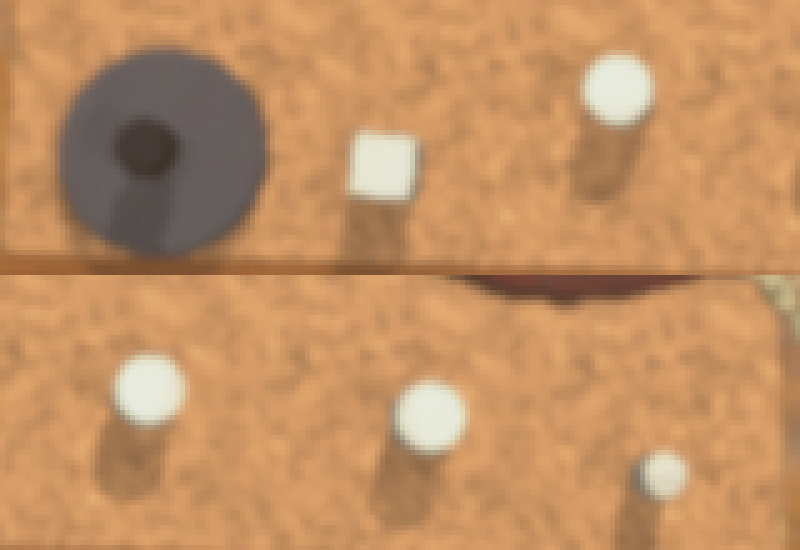

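The crop shows the collars at (169,198), (297,150) and (274,281) and the ring centre at (247,210). The core tops are at (618,90), and in the lower row at (149,114) and (430,142). The knob top is at (148,149).

```bash
cat >> h.py <<'E'
def c(u,v,ou,ov,s=5): return (u+.5)/s-.5+ou,(v+.5)/s-.5+ov
E
python3 -c "
from h import *
np.set_printoptions(precision=4,suppress=True)
pk=np.array([at('top',*c(*p,195,150),.049) for p in((169,198),(297,150),(274,281))]);print(pk)
m=pk.mean(0);print('mean',m,at('top',*c(247,210,195,150),.05)); d=pk-m;print(np.hypot(d[:,0],d[:,1]),np.degrees(np.arctan2(d[:,1],d[:,0])))
for p,o in(((618,90),170),((149,114),310),((430,142),310)): print('core',at('top',*c(*p,o,255),.038))
print('thin',at('top',*c(664,200,310,255),.038),'sq',at('top',*c(384,168,170,255),.038))
print('knob',at('top',*c(148,149,170,255),.0635),'disc',at('top',*c(164,152,170,255),.018))
print('post',at('top',*c(676,200,195,150),.182),at('top',*c(671,297,195,150),0))
"
```

```text
[[0.6365 0.2306 0.049 ]
 [0.6628 0.1679 0.049 ]
 [0.5958 0.1764 0.049 ]]
mean [0.6317 0.1917 0.049 ] [0.6312 0.1913 0.05  ]
[0.0393 0.0391 0.039 ] [  82.9761  -37.3407 -156.9549]
core [0.4338 0.0626 0.038 ]
core [ 0.4252 -0.0511  0.038 ]
core [ 0.4153 -0.1888  0.038 ]
thin [ 0.3904 -0.3027  0.038 ] sq [0.3926 0.1757 0.038 ]
knob [0.3976 0.286  0.0635] disc [0.3984 0.288  0.018 ]
post [ 0.6113 -0.02    0.182 ] [ 0.6026 -0.0215  0.    ]
```

View pics/c3.png

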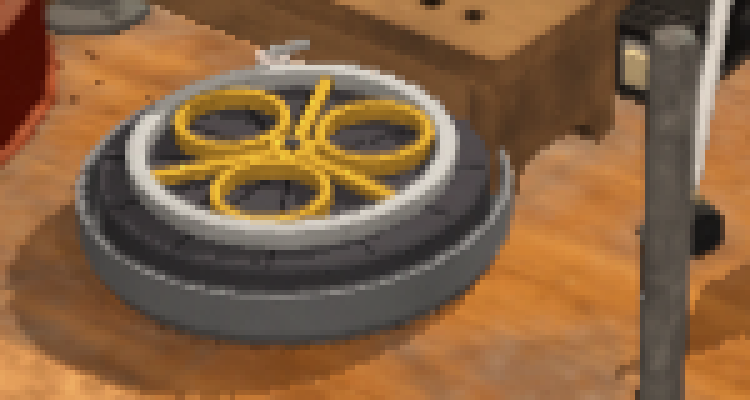

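Call:
{"method": "carry_out", "body": {
  "targets": [0, 25, -37, 12, 0, 0, 25, -37, 12, 0, 0, 25, -37, 12, 0, 0, 25, -37, 12, 0, 0, 25, -37, 12, 0, 0, 25, -37, 12, 0, 0, 25, -37, 12, 0, 0, 25, -37, 12, 0, 0, 32, -32, 0, 0, 0, 32, -32, 0, 0, 0, 32, -32, 0, 0, 0, 32, -32, 0, 0, 0, 32, -32, 0, 0, 0, 30, -10, 0, 0, 0, 0, 0, 0, 0, 0, 0, 0, 0, 0],
  "newtons": 50
}}

```text
t: 1.7
eef_pos: [0.5462, 0.1905, 0.3266]
tool_rot: [-0.001, 0.117, 0.993, -0.0]
contact_force: [-0.4, -0.2, -0.3]
gripper_width: 1.003
grasp_force: 0.0
```

```bash
python3 -c "
from h import *
o=snap('wrist','w1.png');print(o['eef_pos'],o['tool_rot'],imaging.read_camera('wrist')['tool_from_camera'])
for z,p in((.049,(.6365,.2306)),(.049,(.6628,.1679)),(.049,(.5958,.1764)),(.05,(.6312,.1913)),(.038,(.434,.0626))): print(proj('w1',[*p,z]))"
```

```text
[0.54619093 0.19047024 0.32659805] [-6.35866442e-04  1.17140259e-01  9.93115107e-01 -3.72971271e-04] [[-4.70246262e-05  9.46735948e-01  3.22010935e-01  8.46681104e-02]
 [ 9.99998746e-01  5.54349620e-04 -1.48379479e-03  1.45210792e-03]
 [-1.58326850e-03  3.22010461e-01 -9.46734787e-01 -1.42728954e-01]
 [ 0.00000000e+00  0.00000000e+00  0.00000000e+00  1.00000000e+00]]
[[369.95356056 254.66390544]]
[[326.4338189 283.5448861]]
[[320.64112082 234.34784094]]
[[338.70218408 257.91310155]]
[[192.14722112 123.79633539]]
```

View pics/w1.png

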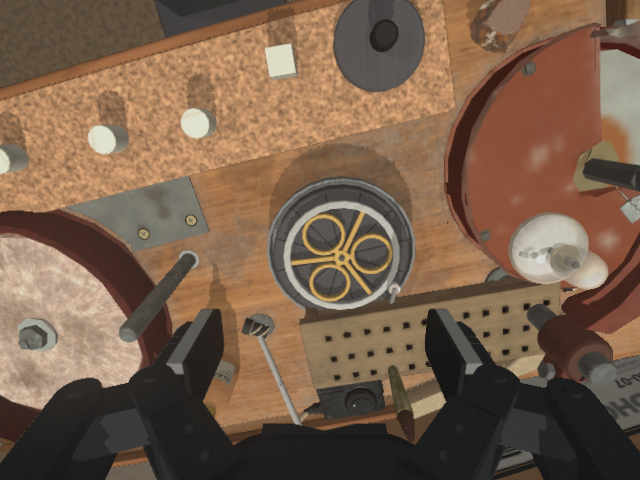

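The wrist view agrees with the top view to within about 2 px: pockets near (372,253), (327,282) and (323,234), core at (197,123), knob near (384,36). I'll enlarge it to fuse the two estimates.

```bash
python3 -c "
from h import *
i=cv2.imread('pics/w1.png');a=cv2.resize(i[195:305,280:410],None,fx=3,fy=3,interpolation=3);b=cv2.resize(i[0:110,260:390],None,fx=3,fy=3,interpolation=3)
d=cv2.resize(i[90:165,0:260],None,fx=3,fy=3,interpolation=3)
cv2.imwrite('pics/c4.png',np.vstack([np.hstack([a,b]),d]))"
```

```text
(no output)
```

View pics/c4.png

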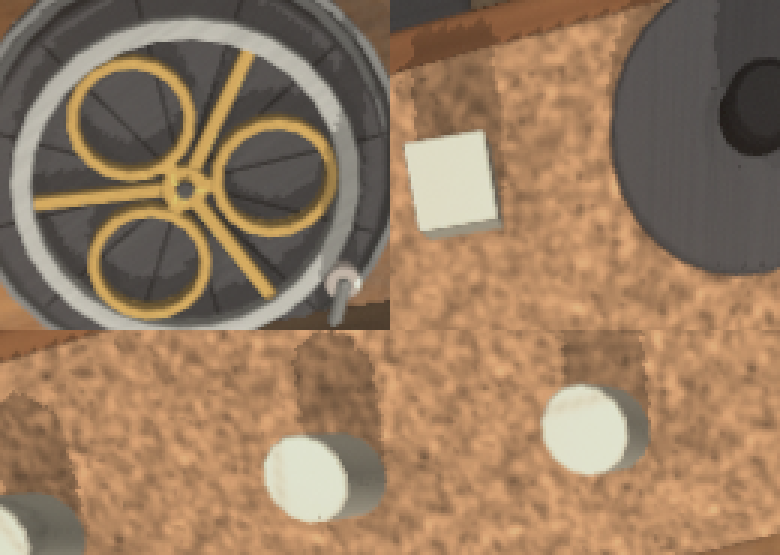

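The crop shows pockets at (132,118), (275,177) and (150,262), and core tops at (585,99) and (306,148).

```bash
python3 -c "
from h import *
np.set_printoptions(precision=4,suppress=True)
pk=np.array([at('w1',*c(*p,280,195,3),.049) for p in((275,177),(150,262),(132,118))]);print(pk)
m=pk.mean(0);print('mean',m); d=pk-m;print(np.hypot(d[:,0],d[:,1]),np.degrees(np.arctan2(d[:,1],d[:,0])))
for p in((585,99),(306,148)): print('core',at('w1',*c(*p,0,90,3),.038))
# scene check: collar tops in c3 (scale5, origin 200,165)
pk=np.array([at('scene',*c(*p,200,165),.049) for p in((232,119),(376,135),(270,189))]);print(pk,pk.mean(0))
"
```

```text
[[0.6356 0.2326 0.049 ]
 [0.6616 0.1725 0.049 ]
 [0.5962 0.1801 0.049 ]]
mean [0.6311 0.1951 0.049 ]
[0.0378 0.0379 0.038 ] [  83.2536  -36.5275 -156.8689]
core [0.4335 0.0659 0.038 ]
core [ 0.4243 -0.0477  0.038 ]
[[0.6334 0.2273 0.049 ]
 [0.6579 0.1646 0.049 ]
 [0.5957 0.1757 0.049 ]] [0.629  0.1892 0.049 ]
```

Call:
{"method": "carry_out", "body": {
  "targets": [0, -22, -25, -40, 0, 0, -22, -25, -40, 0, 0, -22, -25, -40, 0, 0, -22, -25, -40, 0, 0, -24, -26, -40, 0, 0, 0, 0, 0, 0, 0, 0, 0, -35, 0, 0, 0, 0, -35, 0, 0, 0, 0, -25, 0, 0, 0, 0, -12, 0, 0, 0, 0, 0, 0, 0, 0, 0, 0, 0]
}}

```text
t: 3.0
eef_pos: [0.44, 0.0709, 0.03]
tool_rot: [0.0, 0.116, 0.993, 0.0]
contact_force: [0.5, 0.0, 0.2]
gripper_width: 1.0
grasp_force: 0.0
```

Call:
{"method": "carry_out", "body": {
  "targets": [255, 0, 0, 0, 0, 255, 0, 0, 0, 0, 255, 0, 0, 0, 0, 255, 0, 0, 0, 0, 255, 0, 0, 0, 0, 255, 0, 0, 0, 0, 255, 0, 0, 0, 0, 255, 0, 0, 0, 0]
}}

```text
t: 3.8
eef_pos: [0.4397, 0.0703, 0.0299]
tool_rot: [0.0, 0.117, 0.993, 0.0]
contact_force: [-1.8, -0.3, 10.9]
gripper_width: 0.365
grasp_force: 48.5
```

```bash
python3 -c "
from h import *
o=snap('wrist','w2.png');print(o['eef_pos'],o['contact_force'])
i=cv2.imread('pics/w2.png');d=proj('w2',o['eef_pos']+[0,0,.018]);print(d)
for z in (.02,.038): print(proj('w2',[*o['eef_pos'][:2],z]))
"
```

```text
[0.4396763  0.07029232 0.02994171] [-1.80013065 -0.2931805  10.92211108]
[[319.87974473 337.31144752]]
[[320.35548639 303.6123653 ]]
[[320.06729954 324.01534788]]
```

View pics/w2.png

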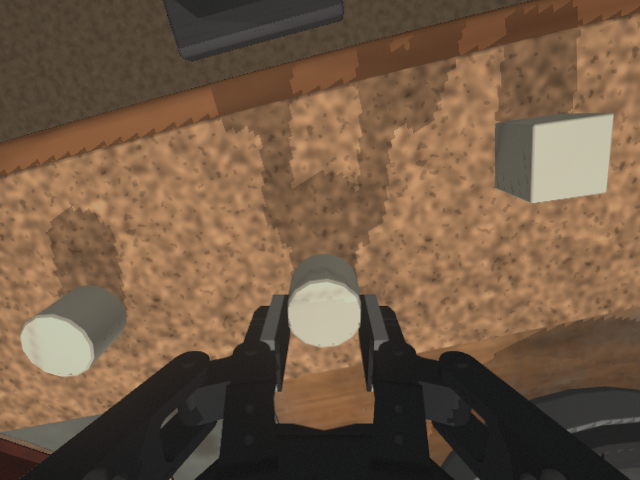

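Because the clipped moves are not made up, the TCP stopped about 10 mm high and 5 mm forward. The core top sits at (324,313), 11 px off the tool axis. I'll regrip lower and centred.

Call:
{"method": "carry_out", "body": {
  "targets": [80, 0, 0, 0, 0, 80, 0, 0, 0, 0, 80, 0, 0, 0, 0, 80, -5, 1, -5, 0, 80, 0, 0, -6, 0, 80, 0, 0, 0, 0, 255, 0, 0, 0, 0, 255, 0, 0, 0, 0, 255, 0, 0, 0, 0, 255, 0, 0, 0, 0, 255, 0, 0, 0, 0, 255, 0, 0, 0, 0]
}}

```text
t: 5.05
eef_pos: [0.4344, 0.0712, 0.0183]
tool_rot: [0.0, 0.117, 0.993, 0.0]
contact_force: [-0.9, -1.1, 5.2]
gripper_width: 0.379
grasp_force: 49.9
```

```bash
python3 -c "
from h import *
o=snap('wrist','w3.png');print(o['eef_pos'],o['contact_force'],o['gripper_width'])
print(proj('w3',[*o['eef_pos'][:2],.038]))
i=cv2.imread('pics/w3.png');cv2.imwrite('pics/c5.png',cv2.resize(i[230:400,240:400],None,fx=3,fy=3,interpolation=3))
"
```

```text
[0.4344159  0.07116901 0.01832034] [-0.89878061 -1.10867007  5.24060762] 0.3790695885488726
[[319.81372401 339.71555892]]
```

View pics/c5.png

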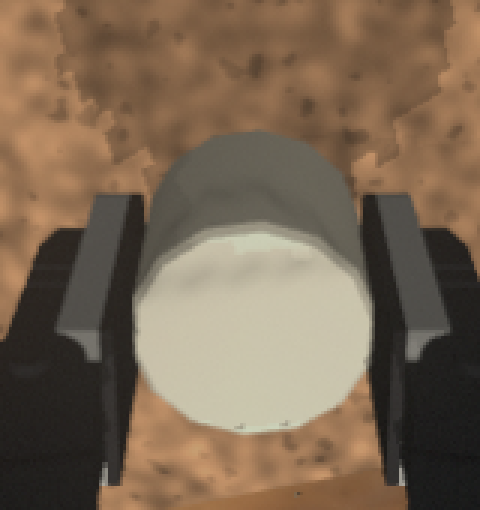

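Call:
{"method": "carry_out", "body": {
  "targets": [255, 0, 0, 30, 0, 255, 0, 0, 40, 0, 255, 0, 0, 20, 0, 255, 25, 20, 14, 0, 255, 25, 20, 14, 0, 255, 25, 20, 14, 0, 255, 25, 20, 0, 0, 255, 25, 20, 0, 0, 255, 25, 20, 0, 0, 255, 25, 20, -12, 0, 255, 26, 20, -12, 0, 255, 0, 0, -10, 0, 255, 0, 0, 0, 0]
}}

```text
t: 6.4
eef_pos: [0.6339, 0.231, 0.1136]
tool_rot: [-0.002, 0.116, 0.993, -0.001]
contact_force: [-0.2, -0.9, -0.7]
gripper_width: 0.373
grasp_force: 50.0
```

```bash
python3 -c "
from h import *
o=snap('wrist','w4.png');print(o['eef_pos'],o['contact_force'],o['gripper_width'])
for p in ((.6355,.2307),(.6614,.1702),(.5961,.178)):print(proj('w4',[*p,.049]))
e=o['eef_pos'];print(proj('w4',[e[0],e[1],e[2]+.020]),proj('w4',[e[0],e[1],.049]))
"
```

```text
[0.63385301 0.23099523 0.11357324] [-0.175037   -0.86159271 -0.66452776] 0.37288993398923603
[[321.48805426 263.45260743]]
[[242.0749702  317.92965244]]
[[221.77156775 223.37085909]]
[[319.65465215 340.03912143]] [[321.33349231 260.98286179]]
```

View pics/w4.png

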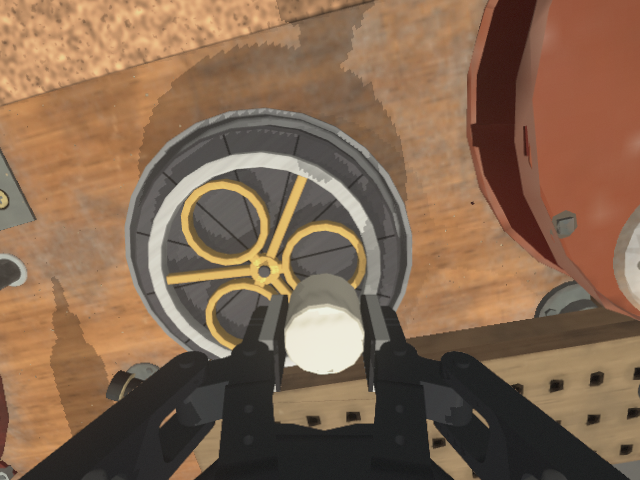

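In the picture collar A is at (325,264) and the held core is at (324,340). Allowing for the constant +4 px lateral bias, the core is over pocket A to within about 2 mm, so I'll descend.

Call:
{"method": "carry_out", "body": {
  "targets": [255, 2, 0, -20, 0, 255, 0, 0, -20, 0, 255, 0, 0, -12, 0, 255, 0, 0, -4, 0, 255, 0, 0, 0, 0, 255, 0, 0, -2, 0, 255, 0, 0, -2, 0, 255, 0, 0, -1, 0, 255, 0, 0, 0, 0]
}}

```text
t: 7.35
eef_pos: [0.6374, 0.2313, 0.0553]
tool_rot: [0.0, 0.117, 0.993, 0.0]
contact_force: [0.5, -0.1, -0.3]
gripper_width: 0.374
grasp_force: 50.0
```

Call:
{"method": "carry_out", "body": {
  "targets": [255, 0, 0, -1, 0, 255, -1, 0, -1, 0, 255, 0, 0, 0, 0]
}}

```text
t: 7.65
eef_pos: [0.6361, 0.2313, 0.0529]
tool_rot: [-0.0, 0.117, 0.993, -0.0]
contact_force: [-0.0, 0.1, -0.7]
gripper_width: 0.377
grasp_force: 50.0
```

Call:
{"method": "carry_out", "body": {
  "targets": [255, 0, 0, -1, 0, 255, 0, 0, 0, 0]
}}

```text
t: 7.85
eef_pos: [0.6364, 0.2313, 0.0525]
tool_rot: [0.0, 0.117, 0.993, 0.0]
contact_force: [-1.9, -0.4, 2.2]
gripper_width: 0.375
grasp_force: 50.2
```

Call:
{"method": "carry_out", "body": {
  "targets": [90, 0, 0, 0, 0, 90, 0, 0, 0, 0, 90, 0, 0, 0, 0, 90, 0, 0, 15, 0, 90, 0, 0, 40, 0, 90, 0, 0, 40, 0, 90, 0, 0, 30, 0, 0, -23, -31, 10, 0, 0, -23, -31, 0, 0, 0, -23, -31, 0, 0, 0, -23, -31, 0, 0, 0, -23, -31, 0, 0, 0, -23, -31, 0, 0, 0, -23, -31, -10, 0, 0, -23, -31, -20, 0, 0, -25, -32, -20, 0, 0, 0, 0, -20, 0, 0, 0, 0, -20, 0, 0, 0, 0, 0, 0]
}}

```text
t: 9.75
eef_pos: [0.4261, -0.0491, 0.0964]
tool_rot: [-0.001, 0.117, 0.993, -0.0]
contact_force: [-0.5, 0.8, -0.6]
gripper_width: 0.999
grasp_force: 0.0
```

```bash
python3 -c "
from h import *
o=snap('wrist','w5.png');print(o['eef_pos'],o['contact_force'],o['gripper_width'])
e=o['eef_pos']
print(proj('w5',[e[0],e[1],.038]),proj('w5',[.425,-.051,.038]))
"
```

```text
[ 0.42614195 -0.04909543  0.09639751] [-0.45736317  0.84833066 -0.56105882] 0.9992466358576468
[[321.05444685 264.73801688]] [[317.57586071 263.72628994]]
```

View pics/w5.png

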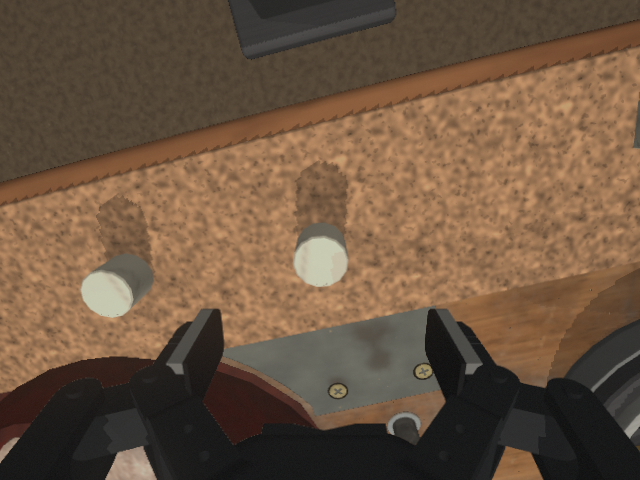

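Core2 is at (321,262), about 3 mm off the axis, and core3 is at (108,290). I'll descend and grip.

Call:
{"method": "carry_out", "body": {
  "targets": [0, -2, -2, -30, 0, 0, 0, 0, -30, 0, 0, 0, 0, -12, 0, 0, 0, 0, -5, 0, 0, 0, 0, 0, 0, 255, 0, 0, 0, 0, 255, 0, 0, 0, 0, 255, 0, 0, 0, 0, 255, 0, 0, 0, 0, 255, 0, 0, 0, 0, 255, 0, 0, 0, 0, 255, 0, 0, 0, 0, 255, 0, 0, 0, 0]
}}

```text
t: 11.1
eef_pos: [0.4258, -0.0507, 0.0209]
tool_rot: [0.0, 0.117, 0.993, 0.0]
contact_force: [-1.5, 0.3, 11.0]
gripper_width: 0.374
grasp_force: 48.6
```

```bash
python3 -c "
from h import *
print('core3',at('w5',104,290,.038))
o=snap('wrist','w6.png');print(o['eef_pos'])
i=cv2.imread('pics/w6.png');b=(i.min(2)>140).astype(np.uint8);b[:,:270]=0;b[:,375:]=0
n,l,s,ce=cv2.connectedComponentsWithStats(b);k=1+s[1:,4].argmax();print(s[k],ce[k]);print(proj('w6',[*o['eef_pos'][:2],.038]))"
```

```text
core3 [ 0.41113609 -0.18662895  0.038     ]
[ 0.42578921 -0.05065497  0.02094615]
[ 286  298   77   67 4089] [324.18048423 331.08828564]
[[319.89964632 335.98496119]]
```

Call:
{"method": "carry_out", "body": {
  "targets": [255, 0, 0, 30, 0, 255, 0, 0, 40, 0, 255, 0, 0, 40, 0, 255, 12, 32, 28, 0, 255, 12, 32, 28, 0, 255, 12, 32, 28, 0, 255, 12, 32, 28, 0, 255, 32, 16, 0, 0, 255, 32, 16, 0, 0, 255, 32, 16, -20, 0, 255, 32, 16, -30, 0, 255, 32, 16, -30, 0, 255, 29, 12, -30, 0, 255, 0, 0, -20, 0, 255, 0, 0, 0, 0]
}}

```text
t: 12.65
eef_pos: [0.6599, 0.169, 0.108]
tool_rot: [-0.003, 0.116, 0.993, -0.002]
contact_force: [-0.6, -0.6, -1.5]
gripper_width: 0.372
grasp_force: 50.5
```

```bash
python3 -c "
from h import *
o=snap('wrist','w7.png');print(o['eef_pos'],o['gripper_width'])
i=cv2.imread('pics/w7.png');e=o['eef_pos']
for p in ((.6355,.231),(.6614,.1705),(.5961,.178)):print(proj('w7',[*p,.049])+[4,0])
b=(i.min(2)>140).astype(np.uint8);b[:,:270]=0;b[:,375:]=0;b[:270]=0
n,l,s,ce=cv2.connectedComponentsWithStats(b);k=1+s[1:,4].argmax();print(s[k],ce[k]);print(proj('w7',[e[0],e[1],e[2]+.017]))
cv2.imwrite('pics/c6.png',cv2.resize(i[120:400,220:470],None,fx=2,fy=2,interpolation=3))"
```

```text
[0.65993494 0.16895923 0.10796521] 0.3721396268758963
[[419.81430641 203.73450806]]
[[328.40247836 266.31643253]]
[[314.41771677 157.63185488]]
[ 285  295   78   70 4347] [324.01058201 329.64435243]
[[319.68574239 335.66982153]]
```

View pics/c6.png

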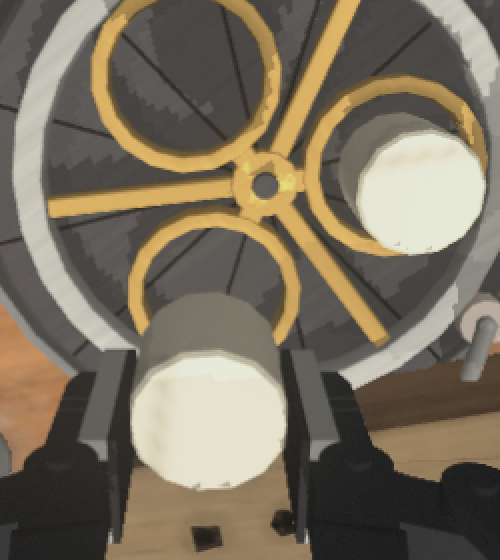

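Core A stands inside its collar. Collar B is about 2 mm left of the held core, so I'll shift slightly and descend.

Call:
{"method": "carry_out", "body": {
  "targets": [255, 3, 1, -20, 0, 255, 0, 0, -15, 0, 255, 0, 0, -10, 0, 255, 0, 0, -3, 0, 255, 0, 0, -2, 0, 255, 0, 0, -1, 0, 255, 0, 0, 0, 0]
}}

```text
t: 13.4
eef_pos: [0.6657, 0.1703, 0.0616]
tool_rot: [0.0, 0.117, 0.993, 0.0]
contact_force: [-0.4, 0.6, -0.6]
gripper_width: 0.373
grasp_force: 50.5
```

Call:
{"method": "carry_out", "body": {
  "targets": [255, -2, 0, -2, 0, 255, 0, 0, -2, 0, 255, 0, 0, -1, 0, 255, 0, 0, 0, 0]
}}

```text
t: 13.8
eef_pos: [0.6632, 0.1702, 0.056]
tool_rot: [-0.0, 0.117, 0.993, -0.0]
contact_force: [-0.2, -0.2, -1.3]
gripper_width: 0.373
grasp_force: 50.5
```

Call:
{"method": "carry_out", "body": {
  "targets": [255, 0, 0, -1, 0, 255, 0, 0, -1, 0, 255, 0, 0, 0, 0]
}}

```text
t: 14.1
eef_pos: [0.6636, 0.1702, 0.0551]
tool_rot: [0.0, 0.117, 0.993, 0.0]
contact_force: [-3.0, -1.1, 5.9]
gripper_width: 0.374
grasp_force: 51.2
```

Call:
{"method": "carry_out", "body": {
  "targets": [90, 0, 0, 0, 0, 90, 0, 0, 0, 0, 90, 0, 0, 0, 0, 90, 0, 0, 15, 0, 90, 0, 0, 40, 0, 90, 0, 0, 40, 0, 90, 0, 0, 40, 0, 0, -32, -12, 10, 0, 0, -32, -12, 0, 0, 0, -32, -12, 0, 0, 0, -32, -12, 0, 0]
}}

```text
t: 15.2
eef_pos: [0.5344, 0.1217, 0.2003]
tool_rot: [0.001, 0.117, 0.993, 0.0]
contact_force: [-0.0, 0.9, 0.3]
gripper_width: 0.997
grasp_force: 0.0
```

Call:
{"method": "carry_out", "body": {
  "targets": [0, -14, -34, 0, 0, 0, -14, -34, 0, 0, 0, -14, -34, 0, 0, 0, -14, -34, 0, 0, 0, -14, -34, -10, 0, 0, -14, -34, -20, 0, 0, -13, -34, -20, 0, 0, -13, -34, -20, 0, 0, -13, -38, -20, 0, 0, 0, 0, -10, 0, 0, 0, 0, 0, 0]
}}

```text
t: 16.3
eef_pos: [0.4115, -0.1885, 0.0988]
tool_rot: [-0.001, 0.118, 0.993, 0.0]
contact_force: [-0.7, 0.7, -0.0]
gripper_width: 1.003
grasp_force: 0.0
```

```bash
cat >> h.py <<'E'
def held(fn,z,dz):
    o=snap('wrist',fn+'.png');e=o['eef_pos'];print(e,o['gripper_width'])
    i=cv2.imread('pics/'+fn+'.png');b=(i.min(2)>140).astype(np.uint8);b[:,:250]=0;b[:,395:]=0
    n,l,s,ce=cv2.connectedComponentsWithStats(b)
    for k in range(1,n):
        if s[k,4]>900: print('blob',s[k],ce[k])
    zz=z if z else e[2]+dz
    print('axis',proj(fn,[e[0],e[1],zz])+[4,0]); return e
E
python3 -c "
from h import *
held('w8',.038,0)
for p in ((.4111,-.1866),(.4153,-.1888)): print(proj('w8',[*p,.038])+[4,0])"
```

```text
[ 0.41146978 -0.1884544   0.09883205] 1.0027750419972954
blob [ 298  242   53   50 2041] [324.11415973 266.55071044]
axis [[325.0090765 263.1174314]]
[[327.79281534 261.92109516]]
[[325.93314944 268.79778967]]
```

Call:
{"method": "carry_out", "body": {
  "targets": [0, 2, 0, -30, 0, 0, 0, 0, -30, 0, 0, 0, 0, -12, 0, 0, 0, 0, -6, 0, 0, 0, 0, 0, 0, 255, 0, 0, 0, 0, 255, 0, 0, 0, 0, 255, 0, 0, 0, 0, 255, 0, 0, 0, 0, 255, 0, 0, 0, 0, 255, 0, 0, 0, 0, 255, 0, 0, 0, 0, 255, 0, 0, 0, 0]
}}

```text
t: 17.65
eef_pos: [0.4148, -0.1878, 0.022]
tool_rot: [0.001, 0.117, 0.993, 0.0]
contact_force: [-0.9, 1.0, 9.9]
gripper_width: 0.371
grasp_force: 48.7
```

```bash
python3 -c "
from h import *
held('w9',.038,0)"
```

```text
[ 0.41482162 -0.18783294  0.02199139] 0.3714995051784276
blob [ 286  299   77   67 4033] [324.19390032 332.43863129]
axis [[323.91420299 334.53466523]]
```

Call:
{"method": "carry_out", "body": {
  "targets": [255, 0, 0, 30, 0, 255, 0, 0, 40, 0, 255, 8, 36, 25, 0, 255, 8, 36, 25, 0, 255, 8, 36, 25, 0, 255, 8, 36, 20, 0, 255, 8, 36, 0, 8.5, 255, 8, 36, 0, 8.5, 255, 8, 36, 0, 0, 255, 8, 36, 0, 0, 255, 30, 20, 0, 0, 255, 30, 20, -20, 0, 255, 30, 20, -25, 0, 255, 28, 18, -20, 0, 255, 0, 0, -10, 0, 255, 0, 0, 0, 0, 255, 0, 0, 0, 0]
}}

```text
t: 19.4
eef_pos: [0.5956, 0.177, 0.1114]
tool_rot: [-0.0, -0.031, 1.0, -0.0]
contact_force: [-0.2, -0.4, -0.5]
gripper_width: 0.376
grasp_force: 50.5
```

```bash
python3 -c "
from h import *
e=held('w10',0,.016)
for p in ((.6355,.231),(.6614,.1705),(.5961,.178)):print(proj('w10',[*p,.049])+[4,0],proj('w10',[*p,.072])+[4,0])
i=cv2.imread('pics/w10.png');cv2.imwrite('pics/c7.png',cv2.resize(i[190:420,240:540],None,fx=2,fy=2,interpolation=3))"
```

```text
[0.59559269 0.17704546 0.1114222 ] 0.37604031537891586
blob [ 250  206  145   71 2162] [317.13228492 224.93848289]
blob [ 281  297   94  107 6277] [321.2638203  348.61685519]
axis [[322.83007803 333.25180209]]
[[402.39602282 321.64248954]] [[409.94328998 342.27170041]]
[[309.15417763 350.0336536 ]] [[307.36213338 372.75143165]]
[[325.89540736 262.00668411]] [[325.7153573  277.69548018]]
```

View pics/c7.png

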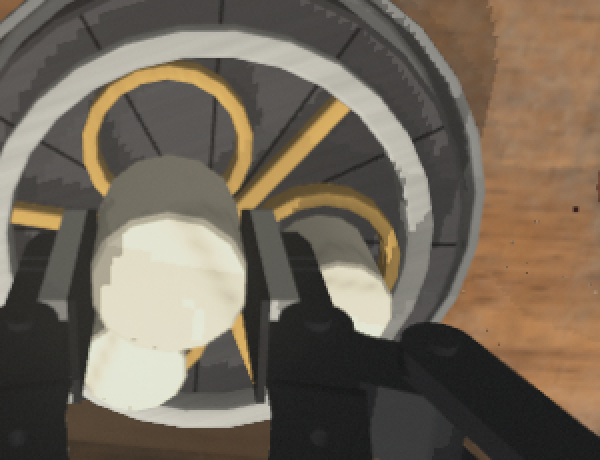

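Collar C (324 px) and the held core (324.7 px) line up laterally. The other two cores are seated. I'll descend with +2 mm in x.

Call:
{"method": "carry_out", "body": {
  "targets": [255, 2, 0, -20, 0, 255, 0, 0, -15, 0, 255, 0, 0, -10, 0, 255, 0, 0, -4, 0, 255, 0, 0, -1, 0, 255, 0, 0, 0, 0]
}}

```text
t: 20.05
eef_pos: [0.5986, 0.1783, 0.0615]
tool_rot: [0.0, -0.031, 1.0, 0.0]
contact_force: [-0.4, -0.9, -0.5]
gripper_width: 0.376
grasp_force: 50.5
```

Call:
{"method": "carry_out", "body": {
  "targets": [255, 0, 0, -2, 0, 255, 0, 0, -1, 0, 255, 0, 0, 0, 0]
}}

```text
t: 20.35
eef_pos: [0.5984, 0.1783, 0.0582]
tool_rot: [0.0, -0.031, 1.0, 0.0]
contact_force: [-0.2, 0.0, -1.2]
gripper_width: 0.369
grasp_force: 50.5
```

Call:
{"method": "carry_out", "body": {
  "targets": [255, 0, 0, -1, 0, 255, 0, 0, -1, 0, 255, 0, 0, 0, 0]
}}

```text
t: 20.65
eef_pos: [0.5984, 0.1783, 0.0562]
tool_rot: [0.0, -0.031, 1.0, 0.0]
contact_force: [0.7, 0.6, -0.8]
gripper_width: 0.374
grasp_force: 50.6
```

Call:
{"method": "carry_out", "body": {
  "targets": [255, 0, 0, -1, 0, 255, 0, 0, 0, 0]
}}

```text
t: 20.85
eef_pos: [0.5985, 0.1782, 0.0561]
tool_rot: [-0.0, -0.031, 1.0, 0.0]
contact_force: [-3.3, 0.6, 7.1]
gripper_width: 0.375
grasp_force: 51.4
```

Call:
{"method": "carry_out", "body": {
  "targets": [90, 0, 0, 0, 0, 90, 0, 0, 0, 0, 90, 0, 0, 0, 0, 90, 0, 0, 15, 0, 90, 0, 0, 40, 0, 90, 0, 0, 40, 0, 90, 0, 0, 40, 0, 0, -40, 20, 15, 0, 0, -40, 20, 15, 0, 0, 0, 0, 0, 0]
}}

```text
t: 21.85
eef_pos: [0.5147, 0.2225, 0.2229]
tool_rot: [0.0, -0.035, 0.999, 0.002]
contact_force: [0.4, 0.6, 1.4]
gripper_width: 1.001
grasp_force: 0.0
```

```bash
python3 -c "
from h import *
o=snap('wrist','w11.png');print(o['eef_pos'])
for p in ((.6355,.231),(.6614,.1705),(.5961,.178)):print(proj('w11',[*p,.072])+[4,0])
print(proj('w11',[.398,.2875,.0635])+[4,0])"
```

```text
[0.51472675 0.22251845 0.22289823]
[[324.8580872  342.28989526]]
[[261.9254482  361.05068787]]
[[270.55993315 302.95082964]]
[[417.12724659  80.92723427]]
```

View pics/w11.png

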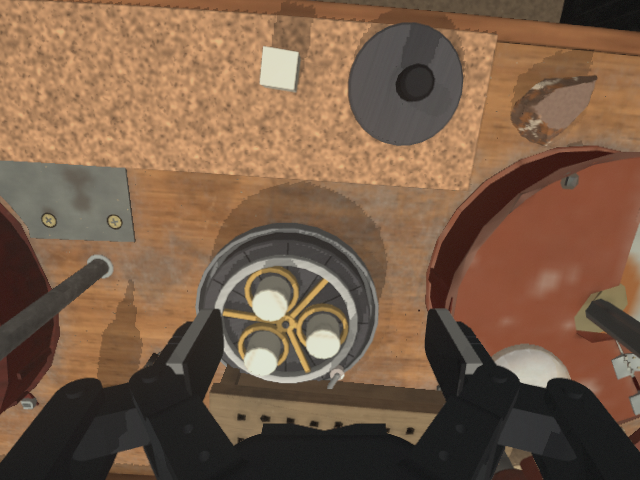

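All three cores stand in their pockets, at (270,300), (323,337) and (262,358). The knob at (416,82) matches the prediction. On to the weight.

Call:
{"method": "carry_out", "body": {
  "targets": [0, -29, 16, -30, 0, 0, -29, 16, -30, 0, 0, -29, 16, -30, 0, 0, -29, 16, -28, 0, 0, 0, 0, 0, 0, 0, 0, 0, 0, 0]
}}

```text
t: 22.5
eef_pos: [0.4028, 0.2818, 0.102]
tool_rot: [-0.0, -0.032, 1.0, -0.001]
contact_force: [1.0, -0.8, -0.3]
gripper_width: 0.997
grasp_force: 0.0
```

```bash
python3 -c "
from h import *
o=snap('wrist','w12.png');e=o['eef_pos'];print(e)
print(proj('w12',[e[0],e[1],.0635])+[4,0],proj('w12',[.398,.2875,.0635])+[4,0])
i=cv2.imread('pics/w12.png');cv2.imwrite('pics/c8.png',cv2.resize(i[150:400,200:450],None,fx=2,fy=2,interpolation=3))"
```

```text
[0.40281963 0.28183924 0.1020131 ]
[[324.07782102 277.40800392]] [[334.82091327 270.0600408 ]]
```

View pics/c8.png

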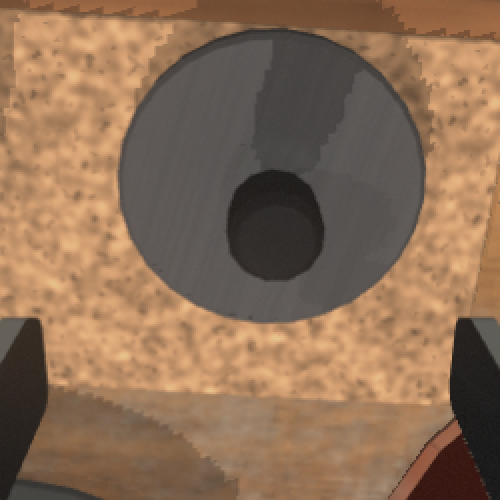

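The knob top is at (337.5,267.5) against the axis at (324,277), so I'll shift (-6,+7) mm and descend.

Call:
{"method": "carry_out", "body": {
  "targets": [0, -6, 7, -15, 0, 0, 0, 0, -25, 0, 0, 0, 0, -20, 0, 0, 0, 0, -8, 0, 0, 0, 0, -2, 0, 0, 0, 0, 0, 0]
}}

```text
t: 23.15
eef_pos: [0.3976, 0.2891, 0.0329]
tool_rot: [0.001, -0.031, 1.0, 0.0]
contact_force: [0.4, -0.3, 0.5]
gripper_width: 1.002
grasp_force: 0.0
```

Call:
{"method": "carry_out", "body": {
  "targets": [255, 0, 0, 0, 0, 255, 0, 0, 0, 0, 255, 0, 0, 0, 0, 255, 0, 0, 0, 0, 255, 0, 0, 0, 0, 255, 0, 0, 0, 0, 255, 0, 0, 0, 0, 255, 0, 0, 0, 0],
  "newtons": 70
}}

```text
t: 23.95
eef_pos: [0.3965, 0.2894, 0.0328]
tool_rot: [0.0, -0.032, 1.0, 0.0]
contact_force: [-2.9, -0.9, 8.2]
gripper_width: 0.299
grasp_force: 68.5
```

```bash
python3 -c "
from h import *
o=snap('wrist','w13.png');e=o['eef_pos'];print(e)
print(proj('w13',[e[0],e[1],.0635])+[4,0],proj('w13',[e[0],e[1],.02])+[4,0])
i=cv2.imread('pics/w13.png');cv2.imwrite('pics/c9.png',cv2.resize(i[200:450,190:460],None,fx=2,fy=2,interpolation=3))"
```

```text
[0.39646319 0.28935545 0.03278584]
[[322.42703981 355.69630098]] [[323.53194536 299.67772163]]
```

View pics/c9.png

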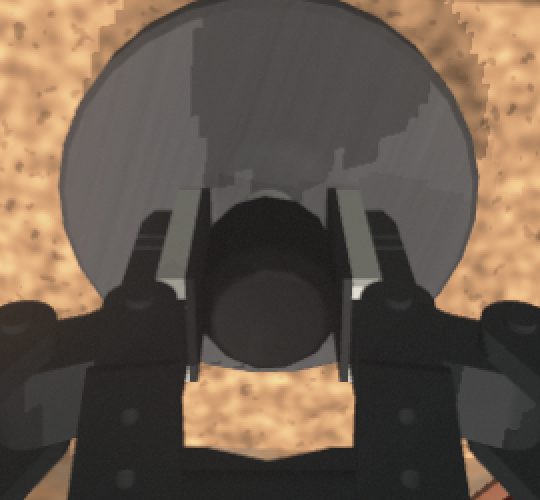

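Call:
{"method": "carry_out", "body": {
  "targets": [255, 0, 0, 8, 0, 255, 0, 0, 20, 0, 255, 0, 0, 30, 0, 255, 0, 0, 30, 0, 255, 0, 0, 30, 0, 255, 12, -5, 10, 0, 255, 23, -10, 0, 0, 255, 25, -10, 0, 0, 255, 25, -10, 0, 0, 255, 25, -10, 0, 0, 255, 25, -10, 0, 0, 255, 25, -10, 0, 0, 255, 25, -10, 0, 0, 255, 23, -10, 0, 0, 255, 15, -7, 0, 0, 255, 10, -4, 0, 0, 255, 0, 0, 0, 0, 255, 0, 0, 0, 0]
}}

```text
t: 25.8
eef_pos: [0.6285, 0.1934, 0.1593]
tool_rot: [-0.001, -0.032, 1.0, -0.0]
contact_force: [-0.3, -0.0, -3.3]
gripper_width: 0.299
grasp_force: 69.6
```

```bash
python3 -c "
from h import *
o=snap('wrist','w14.png');e=o['eef_pos'];print(e,o['tool_rot'],o['gripper_width'],o['contact_force'])
print(proj('w14',[e[0],e[1],e[2]+.0307])+[4,0])
i=cv2.imread('pics/w14.png');cv2.imwrite('pics/c10.png',i[100:480,60:580])"
```

```text
[0.62845676 0.19339718 0.15934831] [-9.42634881e-04 -3.15449297e-02  9.99501888e-01 -6.72197505e-05] 0.29941971038853193 [-0.26912814 -0.00365971 -3.29249215]
[[322.38580749 355.53823764]]
```

View pics/c10.png

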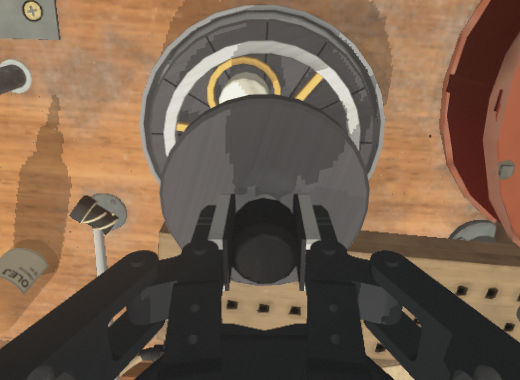

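The disc centre (325) and the pan centre (323.5) line up laterally. I'll lower the weight gently.

Call:
{"method": "carry_out", "body": {
  "targets": [255, 1, 0, -15, 0, 255, 0, 0, -20, 0, 255, 0, 0, -10, 0, 255, 0, 0, -5, 0, 255, 0, 0, -3, 0, 255, 0, 0, -2, 0, 255, 0, 0, 0, 0]
}}

```text
t: 26.55
eef_pos: [0.6306, 0.1933, 0.1055]
tool_rot: [0.0, -0.031, 1.0, 0.0]
contact_force: [-0.1, -0.4, -4.7]
gripper_width: 0.302
grasp_force: 69.6
```

Call:
{"method": "carry_out", "body": {
  "targets": [255, 0, 0, -2, 0, 255, 0, 0, -2, 0, 255, 0, 0, -1, 0, 255, 0, 0, 0, 0]
}}

```text
t: 26.95
eef_pos: [0.6302, 0.1932, 0.1]
tool_rot: [-0.0, -0.031, 1.0, -0.0]
contact_force: [-0.5, -0.6, -4.3]
gripper_width: 0.304
grasp_force: 69.6
```

```bash
python3 -c "
from h import *
snap('scene','s2.png');snap('top','t2.png')
a=cv2.imread('pics/s2.png')[120:270,180:360];b=cv2.imread('pics/t2.png')[150:250,190:310]
cv2.imwrite('pics/c11.png',np.hstack([cv2.resize(a,(480,400),interpolation=3),cv2.resize(b,(320,400),interpolation=3)[:, :]]) )"
```

Call:
{"method": "carry_out", "body": {
  "targets": [255, 0, 0, -1, 0, 255, 0, 0, 0, 0]
}}

```text
t: 27.25
eef_pos: [0.6303, 0.1933, 0.0991]
tool_rot: [-0.0, -0.031, 1.0, -0.0]
contact_force: [-0.2, 0.5, -3.9]
gripper_width: 0.297
grasp_force: 69.6
```

Call:
{"method": "carry_out", "body": {
  "targets": [255, 0, 0, -1, 0, 255, 0, 0, 0, 0]
}}

```text
t: 27.45
eef_pos: [0.6304, 0.1933, 0.0989]
tool_rot: [0.0, -0.031, 1.0, 0.0]
contact_force: [-3.4, 0.5, 4.1]
gripper_width: 0.305
grasp_force: 70.2
```

Call:
{"method": "carry_out", "body": {
  "targets": [150, 0, 0, 0, 0, 130, 0, 0, 0, 0, 90, 0, 0, 0, 0, 60, 0, 0, 0, 0, 60, 0, 0, 0, 0, 60, 0, 0, 5, 0, 60, 0, 0, 20, 0, 60, 0, 0, 40, 0, 0, 0, 0, 40, 0, 0, -40, 0, 10, 0, 0, -40, 0, 10, 0, 0, -40, 0, 0, 0, 0, 0, 0, 0, 0, 0, 0, 0, 0, 0]
}}

```text
t: 28.85
eef_pos: [0.5102, 0.1936, 0.2239]
tool_rot: [0.0, -0.032, 0.999, 0.001]
contact_force: [0.6, -0.5, -0.3]
gripper_width: 0.999
grasp_force: 0.0
```

```bash
python3 -c "
from h import *
o=snap('wrist','w15.png');snap('scene','s3.png')
for z in (.086,):
  t=np.linspace(0,2*np.pi,200);C=np.c_[.631+.052*np.cos(t),.193+.052*np.sin(t),0*t+z];p=proj('w15',C)+[4,0];print('disc pred w',p.min(0),p.max(0))
t=np.linspace(0,2*np.pi,200)
for r,z in((.074,.05),): p=proj('w15',np.c_[.631+r*np.cos(t),.193+r*np.sin(t),0*t+z])+[4,0];print('ring',p.min(0),p.max(0))
w=cv2.imread('pics/w15.png');print(o['eef_pos'])
p=proj('w15',[.631,.193,.086])[0].astype(int);print(p)
x0,y0=max(p[0]-100,0),max(p[1]-100,0);a=cv2.resize(w[y0:y0+200,x0:x0+200],(400,400),interpolation=3);a=a[:400];print(x0,y0,w[y0:y0+200,x0:x0+200].shape)
s=cv2.resize(cv2.imread('pics/s3.png')[160:240,205:285],(400,400),interpolation=3)
cv2.imwrite('pics/c12.png',np.hstack([a,s]))"
```

```text
disc pred w [260.38166314 300.32433024] [372.11231252 394.47671958]
ring [245.00857095 261.6546882 ] [389.39396458 386.51307568]
[0.51019155 0.19362805 0.22390376]
[312 349]
212 249 (200, 200, 3)
```

View pics/c12.png

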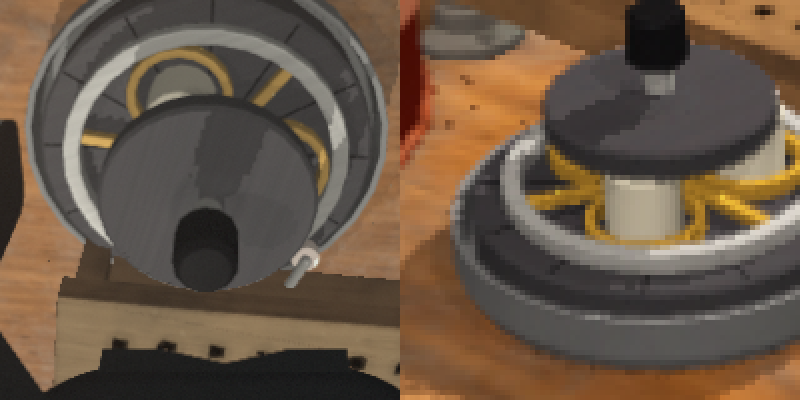

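The disc spans 261 to 372 px as predicted, centred within about 1.5 mm of the ring, and it lies level on the cores in the scene view. The gripper is clear, so I'm handing in.

```bash
python3 -c "
from station import bot
print(bot.hand_in())"
```

```text
the job is handed in; nothing more can be done
None
```

The job is handed in: the three matching cores stand in the brass pockets and the weight sits level on them, centred to about 1.5 mm by the cameras, with the thin core and square block left untouched.

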